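Put the pliers back in their colour-coded trays

ROBOT

A 7-joint arm with a two-finger parallel gripper is mounted at the origin on a cart in front of the work surface, level with it; the furniture and walls round the work are solid. World frame = base frame: x ahead of the robot, y to its left, z up, the work surface at z = 0. Lengths are in m, angles in rad, forces in N, time in s.
With the tool pointing down it reaches from about 0.425 to 0.925 m from the base axis. Payload 6.8 kg.
Tool frame: the origin (TCP) lies at the very end of the fingers, on their centre line; the grasp point (between the pads) lies bot.tcp_to_grasp behind it (bot.tcp_to_grasp is the distance from the TCP to the grasp point, in m); z points along the fingers, y is the line along which they close (so a half turn about z gives the same grasp; the last joint's range is limited). The gripper opens to 85 mm and grips with 20 to 120 N. Pads are 22 mm wide; open, the fingers measure 114 mm over their backs; the gripper's body (76 mm by 85 mm) begins 54 mm behind the grasp point. The pads swing forward as they close: fully open they stand 13 mm farther back than shut.
Start: joints at [-1.346, 0.477, 0.022, 1.555, -0.011, 1.109, -0.083], TCP at [0.221, 0.638, 0.205] pointing down, gripper open.
Joint ranges: [-2.96, 2.96], [-0.34, 2.1], [-1.41, 1.46], [0.24, 2.44], [-1.37, 4.51], [0.17, 1.92], [-2.96, 2.96]. Speed limits (rad/s): [2.39, 2.39, 3.14, 3.14, 3.14, 3.14, 3.14].

INTERFACE

Orientations are given as a unit quaternion [w, x, y, z].
In Python, from station import bot gives the robot as it stands.
- The arm moves only by the tool servo_tool, never from a script. Its argument "motion" is a list that holds one entry, the list of rows, each a list of 7 numbers: the shift along the tool's x, y, z in m, then the turn, a rotation vector about the tool's x, y, z in units of 5 degrees (1.0 is 5 degrees), then the opening, from 0 (shut) to 1 (fully open). A call has 1 to 20 rows; each row is the pose to reach, as a shift and turn from the pose commanded when the call began, along the tool's axes at that moment; what a row does not reach only later rows make up. A row lasts 1/12 s, in which the tool goes at most 41.7 mm and 7.16 degrees, less where a joint would pass 70% of its speed; a pose out of reach is approached as far as the arm can. A call with a gripper value outside its range is refused whole. The fingers move at their own pace and stop on an object; "grip_force" is the grip in N (left out, the last holds). Time passes only in rows, so rows that repeat a pose let the fingers close. It gives the time, the measured TCP pose, the force, the opening and the grip force at its end, in the units of the state.
- bot.get_obs(): the state, without advancing time (a new reading comes with each control period).
- bot.read_camera(name): name is "scene" or "side" or "wrist"; returns a dict with "img" (384x512x3 uint8, red, green, blue), "K" (3x3 intrinsics, pixels), "pose" (4x4, takes a point from camera to world coordinates). Camera axes: x right, y down, z forward; pixel columns grow to the right and rows downward; lengths in m; the calibration is good to about 2 mm. A picture is of the moment at which its call begins. There is no depth.
- bot.hand_in(): hands the job in; it is judged then, once.
The state is a dict: "t": time; "q": joint angles; "joint_vel": joint speeds; "joint_torque": joint torques, N m; "eef_pos": TCP position; "tool_rot": TCP orientation; "contact_force": force on the tool from outside, world axes, zero at the start; "torque": the same for the moment, N m; "gripper_width": opening from 0.0 (shut) to 1.0 (fully open); "grasp_force": force on a finger pad.
Only numpy, scipy, OpenCV 4.12 (cv2) and the standard library are available. Lean on these libraries where they do the work, as an engineer would, in place of code of your own. Each camera call takes 0.05 s, during which the arm holds its last target. There are 200 camera calls.

TASK

Put the three pairs of pliers away: lay each one flat inside the grey tray whose end tab has the same colour as its grips (red, blue or black). Set them down rather than dropping them, and leave the file and the tube of glue where they lie.

Things in the scene. Friction and masses are not known exactly. Their poses are not given: they have to be found in the camera images.
- pliers_red: Pliers with red grips, lying loose and flat: 151 mm long, 44 mm over the grips, 10 mm thick, 95 g. Origin: centre of its outline, on the underside. y runs lengthwise: grips to +76 mm, steel jaws to -76 mm; z up. Pinch firmly (60 N) across the flat-sided steel jaws at y = -33 mm (18 mm wide), tips close to the table; the round grips slip, and their end sags in a loose hold
- pliers_blue: Pliers with blue grips, lying loose and flat: 151 mm long, 44 mm over the grips, 10 mm thick, 95 g. Origin: centre of its outline, on the underside. y runs lengthwise: grips to +76 mm, steel jaws to -76 mm; z up. Pinch firmly (60 N) across the flat-sided steel jaws at y = -33 mm (18 mm wide), tips close to the table; the round grips slip, and their end sags in a loose hold
- pliers_black: Pliers with black grips, lying loose and flat: 151 mm long, 44 mm over the grips, 10 mm thick, 95 g. Origin: centre of its outline, on the underside. y runs lengthwise: grips to +76 mm, steel jaws to -76 mm; z up. Pinch firmly (60 N) across the flat-sided steel jaws at y = -33 mm (18 mm wide), tips close to the table; the round grips slip, and their end sags in a loose hold
- tray_red: Grey open tool tray with a red tab on one end; it does not move. Outside 82 mm (its x) by 182 mm (its y), walls 3 mm thick and 12 mm high, floor 3 mm thick; inside 76 by 176 mm. The tab sticks out 23 mm beyond the -y end, at rim height. Origin: centre of its underside; z up. Pliers fit lengthwise along the tray's y, either way round
- tray_blue: Grey open tool tray with a blue tab on one end; it does not move. Outside 82 mm (its x) by 182 mm (its y), walls 3 mm thick and 12 mm high, floor 3 mm thick; inside 76 by 176 mm. The tab sticks out 23 mm beyond the -y end, at rim height. Origin: centre of its underside; z up. Pliers fit lengthwise along the tray's y, either way round
- tray_black: Grey open tool tray with a black tab on one end; it does not move. Outside 82 mm (its x) by 182 mm (its y), walls 3 mm thick and 12 mm high, floor 3 mm thick; inside 76 by 176 mm. The tab sticks out 23 mm beyond the -y end, at rim height. Origin: centre of its underside; z up. Pliers fit lengthwise along the tray's y, either way round
- file: Bystander: loose steel file with a wooden handle, 195 mm long (its y), 19 mm wide, 21 mm high; origin: centre of its underside. Stays where it lies
- glue_tube: Bystander: loose blue and orange tube of glue, 136 mm long (its y), 38 mm wide, 26 mm high; origin: centre of its underside. Stays where it lies

How it is judged:
By the outcome, as a careful person would: the job done as asked, in the order asked, and still so for the second after the job is handed in, with the robot touching nothing.
It also fails if it takes over 96 s, if anything falls off the work surface, if the arm or the gripper's body presses on something with over 40 N, if the wrist force passes 120 N, or if a joint passes its speed limit or range.

## Working session

There is one attempt and no reset: what is moved stays moved. The work goes in short steps, Python scripts to look and compute and a tool call to move; the robot and the scene stay as the last step left them, time stands still between calls to the robot, and variables do not carry over. Pictures are saved under pics/ and viewed, at most 14 in all, crops included, and the job is handed in when it is done.

Besides the shell and the picture viewer there is one more tool, called by a JSON object that holds its "api" and its "payload". servo_tool: Moves the arm, as the interface text tells. Its arguments: {"type":"object","properties":{"motion":{"type":"array"},"grip_force":{"type":"number"}},"required":["motion"]}

```bash
mkdir -p pics; cat > look.py <<'E'
import cv2,sys
from station import bot
for n in sys.argv[2:]:
    c=bot.read_camera(n); cv2.imwrite(f"pics/{n}_{sys.argv[1]}.png",cv2.cvtColor(c["img"],cv2.COLOR_RGB2BGR))
    print(n,c["K"].round(1).tolist(),c["pose"].round(4).tolist())
o=bot.get_obs();print(o["t"],o["eef_pos"],o["tool_rot"],o["gripper_width"],bot.tcp_to_grasp)
E
python3 look.py 0 scene side wrist
```

```text
scene [[453.3, 0.0, 251.2], [0.0, 453.3, 187.9], [0.0, 0.0, 1.0]] [[0.7511, -0.52, 0.4068, 0.0408], [-0.66, -0.5794, 0.4782, -0.493], [-0.013, -0.6277, -0.7784, 0.9537], [0.0, 0.0, 0.0, 1.0]]
side [[431.3, 0.0, 253.6], [0.0, 431.3, 198.2], [0.0, 0.0, 1.0]] [[-0.85, 0.2903, -0.4396, 1.0657], [0.5268, 0.4639, -0.7123, 0.9818], [-0.0028, -0.837, -0.5472, 0.744], [0.0, 0.0, 0.0, 1.0]]
wrist [[312.5, 0.0, 253.9], [0.0, 312.5, 190.8], [0.0, 0.0, 1.0]] [[0.3268, 0.9048, 0.2729, 0.1508], [0.9451, -0.3124, -0.096, 0.6619], [-0.0017, 0.2893, -0.9572, 0.3729], [0.0, 0.0, 0.0, 1.0]]
0.15 [0.22034766 0.63751673 0.20415427] [-7.66659433e-05  1.65613330e-01  9.86190519e-01 -6.92736225e-04] 1.0029871777840194 0.0187
```

View pics/scene_0.png

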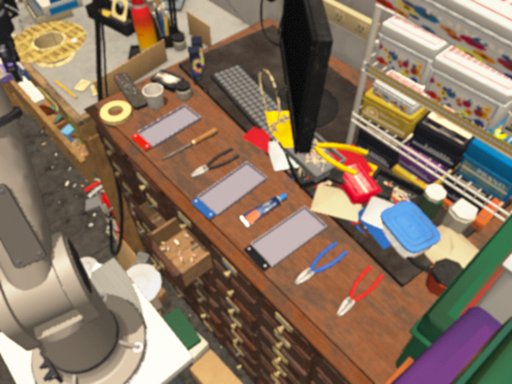

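View pics/side_0.png

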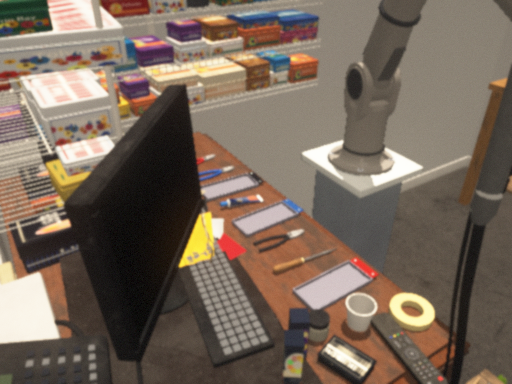

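```bash
python3 - <<'E'
import cv2
for n,f,x,y,w,h in [("a","scene",120,90,160,135),("b","scene",235,185,160,135),("c","side",190,145,200,165)]:
    s=800//w if w<200 else 3.6
    s=4 if n=="c" else 4.4
    im=cv2.imread(f"pics/{f}_0.png")[y:y+h,x:x+w]
    im=cv2.resize(im,None,fx=s,fy=s,interpolation=cv2.INTER_CUBIC)
    if n=="c": im=im[:600]
    for i in range(0,w,20): cv2.putText(im,str(x+i),(int(i*s),10),0,.35,(0,255,255)); cv2.line(im,(int(i*s),0),(int(i*s),600),(0,255,255),1) if 0 else cv2.line(im,(int(i*s),12),(int(i*s),18),(0,255,255))
    for i in range(20,h,20):
        cv2.putText(im,str(y+i),(0,int(i*s)),0,.35,(0,255,255))
        for j in range(20,w,20): cv2.circle(im,(int(j*s),int(i*s)),1,(0,255,255),-1)
    cv2.imwrite(f"pics/crop_{n}.png",im)
E
```

```text
(no output)
```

View pics/crop_a.png

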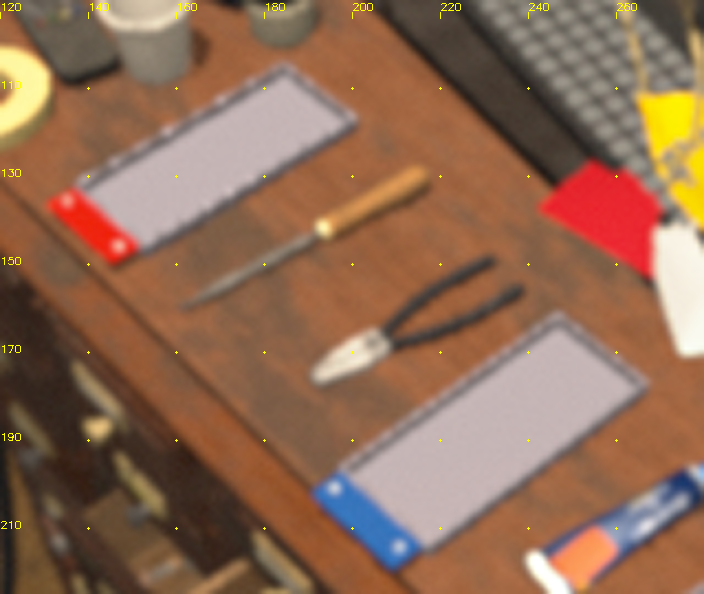

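View pics/crop_b.png

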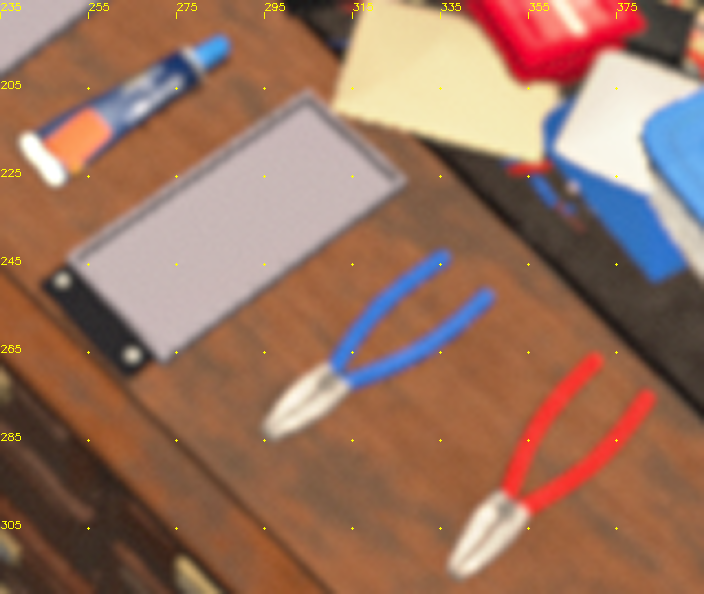

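View pics/crop_c.png

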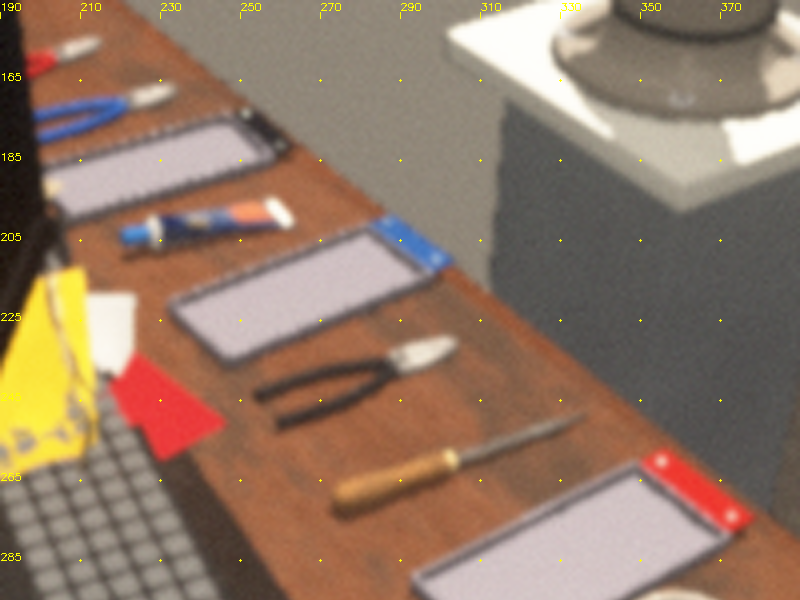

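```bash
cat > geo.py <<'E'
import numpy as np
C={"scene":([453.3,251.2,187.9],[[0.7511,-0.52,0.4068,0.0408],[-0.66,-0.5794,0.4782,-0.493],[-0.013,-0.6277,-0.7784,0.9537]]),
"side":([431.3,253.6,198.2],[[-0.85,0.2903,-0.4396,1.0657],[0.5268,0.4639,-0.7123,0.9818],[-0.0028,-0.837,-0.5472,0.744]])}
def ray(K,P,u,v):
    P=np.array(P);d=P[:3,:3]@[(u-K[1])/K[0],(v-K[2])/K[0],1];return P[:3,3],d/np.linalg.norm(d)
def plane(r,z): o,d=r;return o+d*(z-o[2])/d[2]
def tri(r1,r2):
    A=[np.eye(3)-np.outer(d,d) for o,d in(r1,r2)];return np.linalg.solve(A[0]+A[1],A[0]@r1[0]+A[1]@r2[0])
a=lambda u,v:ray(*C["scene"],120+u/4.4,90+v/4.4)
b=lambda u,v:ray(*C["scene"],235+u/4.4,185+v/4.4)
c=lambda u,v:ray(*C["side"],190+u/4,145+v/4)
E
python3 - <<'E'
from geo import *
np.set_printoptions(precision=4,suppress=True)
print("tri")
for n,r,s in [("blkP tip",a(316,380),c(456,341)),("blkP g1",a(491,261),c(280,426)),("blkP g2",a(520,290),c(255,397)),("bluP tip",b(268,433),c(175,88)),("redP tip",b(456,574),c(100,42)),
("redT l",a(68,201),c(732,516)),("redT r",a(119,246),c(661,461)),("bluT l",a(335,488),c(436,258)),("bluT r",a(400,547),c(390,222)),("bluT far l",a(560,313),c(232,362)),("bluT far r",a(648,384),c(168,300)),("blkT l",b(62,281),c(280,146)),("blkT r",b(132,355),c(246,113))]: print(n,tri(r,s))
def tray(n,f,p):
    q=np.array([plane(f(*x),.012)[:2] for x in p]); y=(q[0]+q[1]-q[2]-q[3]);m=q.mean(0)
    print(n,m,"ydir deg",np.degrees(np.arctan2(y[1],y[0])),np.linalg.norm(y)/2,np.linalg.norm(q[0]-q[1]),np.linalg.norm(q[2]-q[3]))
tray("red",a,[(285,66),(357,122),(80,183),(143,253)])
tray("blue",a,[(560,313),(648,384),(342,468),(425,550)])
tray("black",b,[(308,92),(407,182),(68,258),(165,362)])
for n,f,p in [("black",a,[(316,380),(491,261),(520,290)]),("blue",b,[(268,433),(447,257),(492,293)]),("red",b,[(456,574),(598,357),(651,396)])]:
    q=np.array([plane(f(*x),.005)[:2] for x in p]);g=(q[1]+q[2])/2;d=q[0]-g;L=np.linalg.norm(d)
    print(n,"tip",q[0],"grip",g,"center",(q[0]+g)/2,"jawdir",np.degrees(np.arctan2(d[1],d[0])),L,"grasp",q[0]-d/L*.043)
E
```

```text
tri
blkP tip [0.4402 0.2323 0.0038]
blkP g1 [ 0.5907  0.2403 -0.0005]
blkP g2 [ 0.5885  0.2068 -0.    ]
bluP tip [ 0.4261 -0.1895  0.0047]
redP tip [ 0.4411 -0.3055  0.0034]
redT l [0.4087 0.4681 0.0091]
redT r [0.4109 0.4082 0.0099]
bluT l [0.396  0.1508 0.0108]
bluT r [0.3973 0.0919 0.0105]
bluT far l [0.5883 0.171  0.0065]
bluT far r [0.5901 0.0875 0.0084]
blkT l [ 0.4049 -0.0506  0.0088]
blkT r [ 0.4017 -0.1104  0.0103]
red [0.5109 0.4329] ydir deg 1.5918679373483449 0.17757523046712673 0.0813684742153522 0.08413198431635892
blue [0.4991 0.1213] ydir deg 2.158228871739106 0.1803544602846323 0.08106198970243715 0.08031578717435156
black [ 0.5049 -0.0892] ydir deg -2.4481808057889096 0.18043121529119727 0.08192524018192755 0.08296876623996566
black tip [0.4419 0.2296] grip [0.5877 0.219 ] center [0.5148 0.2243] jawdir 175.8317556782383 0.14612124314769637 grasp [0.4848 0.2265]
blue tip [ 0.4271 -0.1902] grip [ 0.5774 -0.196 ] center [ 0.5022 -0.1931] jawdir 177.80933137142733 0.1503841869346357 grasp [ 0.4701 -0.1919]
red tip [ 0.4424 -0.3069] grip [ 0.5914 -0.2924] center [ 0.5169 -0.2996] jawdir -174.43999069985819 0.14968900024068715 grasp [ 0.4852 -0.3027]
```

```bash
cat > go.py <<'E'
import sys,numpy as np
from scipy.spatial.transform import Rotation as R
from station import bot
# usage: go.py ydir_deg x,y,z x,y,z ... -> rows (tool shifts from measured pose, turn in 5 deg units)
o=bot.get_obs();p=np.array(o["eef_pos"]);q=np.roll(o["tool_rot"],-1);Rt=R.from_quat(q)
a=np.radians(float(sys.argv[1]));y=np.array([np.cos(a),np.sin(a),0]);z=np.array([0,0,-1.]);G=R.from_matrix(np.c_[np.cross(y,z),y,z])
print("t",o["t"],"p",p.round(4),"f",np.round(o["contact_force"],1),"w",o["gripper_width"],"q",np.round(o["q"],2))
for s in sys.argv[2:]:
    d=np.array(eval(s))-p
    print(s,Rt.inv().apply(d).round(4),((Rt.inv()*G).as_rotvec(degrees=True)/5).round(2))
E
python3 go.py 95.6 .5,.3,.2 .49,-.05,.2 .485,-.303,.15
```

```text
t 0.15 p [0.2203 0.6375 0.2042] f [ 0.7 -0.4  0.9] w 1.0029871777840194 q [-1.35  0.48  0.02  1.56 -0.01  1.11 -0.08]
.5,.3,.2 [-0.3746 -0.2276  0.0045] [-0.02 -0.   -4.93]
.49,-.05,.2 [-0.4794 -0.5617  0.005 ] [-0.02 -0.   -4.93]
.485,-.303,.15 [-0.5574 -0.8024  0.0553] [-0.02 -0.   -4.93]
```

{"api": "servo_tool", "payload": {"motion": [[[-0.375, -0.228, 0.004, 0, 0, -4.93, 0.6], [-0.375, -0.228, 0.004, 0, 0, -4.93, 0.6], [-0.375, -0.228, 0.004, 0, 0, -4.93, 0.6], [-0.375, -0.228, 0.004, 0, 0, -4.93, 0.6], [-0.375, -0.228, 0.004, 0, 0, -4.93, 0.6], [-0.375, -0.228, 0.004, 0, 0, -4.93, 0.6], [-0.375, -0.228, 0.004, 0, 0, -4.93, 0.6], [-0.375, -0.228, 0.004, 0, 0, -4.93, 0.6], [-0.375, -0.228, 0.004, 0, 0, -4.93, 0.6], [-0.375, -0.228, 0.004, 0, 0, -4.93, 0.6], [-0.375, -0.228, 0.004, 0, 0, -4.93, 0.6], [-0.375, -0.228, 0.004, 0, 0, -4.93, 0.6], [-0.479, -0.562, 0.005, 0, 0, -4.93, 0.6], [-0.479, -0.562, 0.005, 0, 0, -4.93, 0.6], [-0.479, -0.562, 0.005, 0, 0, -4.93, 0.6], [-0.479, -0.562, 0.005, 0, 0, -4.93, 0.6], [-0.479, -0.562, 0.005, 0, 0, -4.93, 0.6], [-0.479, -0.562, 0.005, 0, 0, -4.93, 0.6], [-0.479, -0.562, 0.005, 0, 0, -4.93, 0.6], [-0.479, -0.562, 0.005, 0, 0, -4.93, 0.6]]]}}

```text
t: 1.82
eef_pos: [0.4895, -0.0345, 0.2]
tool_rot: [0.0, -0.049, 0.999, 0.0]
contact_force: [1.2, -0.2, -0.0]
gripper_width: 0.601
grasp_force: 0.0
```

```bash
python3 go.py 95.6 .49,-.05,.2 .485,-.303,.15
```

```text
t 1.8167 p [ 0.4895 -0.0345  0.2   ] f [ 1.2 -0.2 -0. ] w 0.6014368641622213 q [-0.27  0.18  0.25  2.   -0.05  0.97  1.67]
.49,-.05,.2 [ 0.001  -0.0155  0.    ] [0.   0.   0.01]
.485,-.303,.15 [ 0.0309 -0.2668  0.0499] [0.   0.   0.01]
```

{"api": "servo_tool", "payload": {"motion": [[[0.03, -0.255, 0.05, 0, 0, 0, 0.6], [0.03, -0.255, 0.05, 0, 0, 0, 0.6], [0.03, -0.255, 0.05, 0, 0, 0, 0.6], [0.03, -0.255, 0.05, 0, 0, 0, 0.6], [0.03, -0.255, 0.05, 0, 0, 0, 0.6], [0.03, -0.255, 0.05, 0, 0, 0, 0.6], [0.03, -0.255, 0.05, 0, 0, 0, 0.6], [0.03, -0.255, 0.05, 0, 0, 0, 0.6], [0.03, -0.255, 0.05, 0, 0, 0, 0.6], [0.03, -0.255, 0.05, 0, 0, 0, 0.6], [0.03, -0.255, 0.05, 0, 0, 0, 0.6], [0.03, -0.255, 0.05, 0, 0, 0, 0.6]]]}}

```text
t: 2.82
eef_pos: [0.4858, -0.288, 0.1502]
tool_rot: [0.0, -0.05, 0.999, 0.0]
contact_force: [-0.1, -0.2, 0.2]
gripper_width: 0.596
grasp_force: 0.0
```

```bash
python3 look.py 1 wrist; python3 go.py 95.6 .4852,-.3027,.05  .4852,-.3027,.003
```

```text
wrist [[312.5, 0.0, 253.9], [0.0, 312.5, 190.8], [0.0, 0.0, 1.0]] [[-0.0999, 0.9523, 0.2882, 0.4124], [0.995, 0.0954, 0.0295, -0.2955], [0.0006, 0.2898, -0.9571, 0.319], [0.0, 0.0, 0.0, 1.0]]
2.8667 [ 0.48567234 -0.28842047  0.15023033] [ 2.99661213e-04 -4.98637478e-02  9.98755960e-01  2.23455703e-04] 0.597598303616334 0.0187
t 2.8667 p [ 0.4857 -0.2884  0.1502] f [0.3 0.3 0.4] w 0.597598303616334 q [ 0.14  0.37  0.37  1.9  -0.17  0.9   2.25]
.4852,-.3027,.05 [ 0.002  -0.0142  0.1002] [0.   0.01 0.02]
.4852,-.3027,.003 [ 0.002  -0.0142  0.1472] [0.   0.01 0.02]
```

View pics/wrist_1.png

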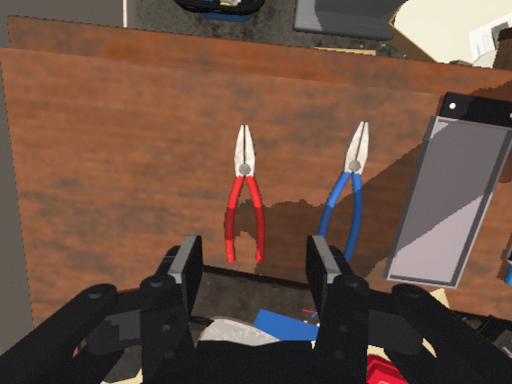

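```bash
cat >> geo.py <<'E'
W=[[-0.0999,0.9523,0.2882,0.4124],[0.995,0.0954,0.0295,-0.2955],[0.0006,0.2898,-0.9571,0.319]]
w=lambda u,v,P=W:ray([312.5,253.9,190.8],P,u,v)
E
python3 - <<'E'
from geo import *
np.set_printoptions(precision=4,suppress=True)
for p in [(245,125),(245,168),(231,260),(262,260),(364,123),(354,165)]: print(p,plane(w(*p),.006))
print("tri red tip",tri(w(245,125),b(456,574)),"grip",tri(w(231,260),b(651,396)),"blue tip",tri(w(364,123),b(268,433)),"blkT far",tri(w(388,279),b(407,182)), "blkT rivet",tri(w(452,105),b(132,355)))
E
```

```text
(245, 125) [ 0.4402 -0.3013  0.006 ]
(245, 168) [ 0.4833 -0.2974  0.006 ]
(231, 260) [ 0.5899 -0.3033  0.006 ]
(262, 260) [ 0.5864 -0.2687  0.006 ]
(364, 123) [ 0.4266 -0.1852  0.006 ]
(354, 165) [ 0.4691 -0.1869  0.006 ]
tri red tip [ 0.4422 -0.3038  0.0017] grip [ 0.6065 -0.3041 -0.021 ] blue tip [ 0.4263 -0.1887  0.0084] blkT far [ 0.5651 -0.152   0.0594] blkT rivet [ 0.4012 -0.1127  0.0176]
```

{"api": "servo_tool", "payload": {"motion": [[[0.002, -0.011, 0.05, 0, 0, 0, 0.6], [0.002, -0.011, 0.08, 0, 0, 0, 0.6], [0.002, -0.011, 0.1, 0, 0, 0, 0.6], [0.002, -0.011, 0.12, 0, 0, 0, 0.6], [0.002, -0.011, 0.135, 0, 0, 0, 0.6], [0.002, -0.011, 0.142, 0, 0, 0, 0.6], [0.002, -0.011, 0.147, 0, 0, 0, 0.6], [0.002, -0.011, 0.147, 0, 0, 0, 0.6], [0.002, -0.011, 0.147, 0, 0, 0, 0.6]]]}}

```text
t: 3.62
eef_pos: [0.4847, -0.3011, 0.0037]
tool_rot: [0.0, -0.049, 0.999, -0.0]
contact_force: [-0.0, 0.3, -0.4]
gripper_width: 0.601
grasp_force: 0.0
```

```bash
python3 look.py 2 wrist; python3 go.py 95.6 .4835,-.299,.003
```

```text
wrist [[312.5, 0.0, 253.9], [0.0, 312.5, 190.8], [0.0, 0.0, 1.0]] [[-0.0974, 0.9524, 0.2887, 0.4113], [0.9952, 0.0934, 0.0278, -0.3082], [-0.0005, 0.2901, -0.957, 0.1725], [0.0, 0.0, 0.0, 1.0]]
3.6667 [ 0.48492447 -0.30128384  0.00391655] [ 7.43167924e-04 -4.87762399e-02  9.98809394e-01 -3.48306461e-04] 0.6030965485271715 0.0187
t 3.6667 p [ 0.4849 -0.3013  0.0039] f [-0.4 -0.5 -0.3] w 0.6030965485271715 q [ 0.23  0.59  0.29  1.97 -0.27  0.62  2.36]
.4835,-.299,.003 [0.0012 0.0024 0.0009] [-0.01  0.02 -0.  ]
```

View pics/wrist_2.png

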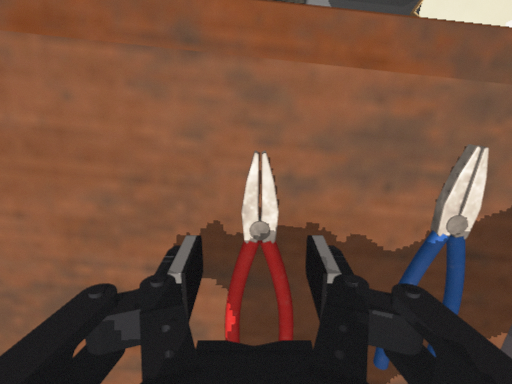

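```bash
python3 - <<'E'
from geo import *
P=[[-0.0974,0.9524,0.2887,0.4113],[0.9952,0.0934,0.0278,-0.3082],[-0.0005,0.2901,-0.957,0.1725]]
for p in [(261,154),(260,230),(259,242),(187,242),(322,242)]: print(p,plane(w(*p,P),.008).round(4))
P=np.array(P)
for X in [(.485,-.301,.004),(.485,-.301,-.008),(.485,-.301,.017),(.485,-.301,.03)]:
    c=P[:,:3].T@(np.array(X)-P[:,3]);print(X,c[:2]/c[2]*312.5+[253.9,190.8])
E
```

```text
(261, 154) [ 0.4402 -0.3017  0.008 ]
(260, 230) [ 0.4839 -0.2977  0.008 ]
(259, 242) [ 0.4915 -0.2975  0.008 ]
(187, 242) [ 0.4955 -0.3389  0.008 ]
(322, 242) [ 0.4879 -0.2612  0.008 ]
(0.485, -0.301, 0.004) [254.02195124 228.39352502]
(0.485, -0.301, -0.008) [254.02439446 220.56924579]
(0.485, -0.301, 0.017) [254.01893255 238.06070499]
(0.485, -0.301, 0.03) [254.01543803 249.25173039]
```

{"api": "servo_tool", "payload": {"motion": [[[0, 0.003, 0.002, 0, 0, 0, 0.6], [0, 0.003, 0.002, 0, 0, 0, 0.1], [0, 0.003, 0.002, 0, 0, 0, 0.0], [0, 0.003, 0.002, 0, 0, 0, 0.0], [0, 0.003, 0.002, 0, 0, 0, 0.0], [0, 0.003, 0.002, 0, 0, 0, 0.0], [0, 0.003, 0.002, 0, 0, 0, 0.0], [0, 0.003, 0.002, 0, 0, 0, 0.0], [0, 0.003, 0.002, 0, 0, 0, 0.0], [0, 0.003, 0.002, 0, 0, 0, 0.0]]], "grip_force": 60}}

```text
t: 4.5
eef_pos: [0.4839, -0.2981, 0.0009]
tool_rot: [-0.0, -0.049, 0.999, 0.0]
contact_force: [-0.2, 0.0, -0.5]
gripper_width: -0.001
grasp_force: 0.0
```

```bash
python3 go.py 95.6 .4835,-.299,.1;python3 go.py 91.6 .48,-.05,.1 .478,.433,.1
```

```text
t 4.5 p [ 0.4839 -0.2981  0.0009] f [-0.2  0.  -0.5] w -0.000860811268770198 q [ 0.22  0.59  0.28  1.97 -0.28  0.61  2.36]
.4835,-.299,.1 [ 0.0005 -0.0009 -0.0991] [ 0. -0. -0.]
t 4.5 p [ 0.4839 -0.2981  0.0009] f [-0.2  0.  -0.5] w -0.000860811268770198 q [ 0.22  0.59  0.28  1.97 -0.28  0.61  2.36]
.48,-.05,.1 [-0.0203  0.2473 -0.0991] [ 0.  -0.   0.8]
.478,.433,.1 [-0.0652  0.7282 -0.0991] [ 0.  -0.   0.8]
```

```bash
python3 look.py 3 wrist side
```

```text
wrist [[312.5, 0.0, 253.9], [0.0, 312.5, 190.8], [0.0, 0.0, 1.0]] [[-0.0971, 0.9528, 0.2877, 0.4106], [0.9953, 0.0929, 0.0281, -0.3051], [0.0, 0.2891, -0.9573, 0.1698], [0.0, 0.0, 0.0, 1.0]]
side [[431.3, 0.0, 253.6], [0.0, 431.3, 198.2], [0.0, 0.0, 1.0]] [[-0.85, 0.2903, -0.4396, 1.0657], [0.5268, 0.4639, -0.7123, 0.9818], [-0.0028, -0.837, -0.5472, 0.744], [0.0, 0.0, 0.0, 1.0]]
4.6 [ 0.48382255 -0.29807236  0.00089889] [-3.11012759e-05 -4.86703252e-02  9.98814897e-01  2.13829867e-05] 0.005152373873019654 0.0187
```

View pics/wrist_3.png

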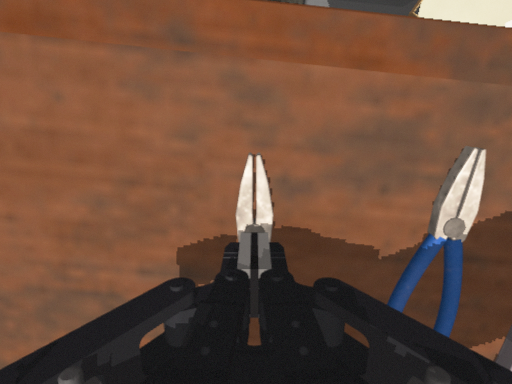

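```bash
python3 - <<'E'
from geo import *
P=[[-0.0974,0.9524,0.2887,0.4113],[0.9952,0.0934,0.0278,-0.3082],[-0.0005,0.2901,-0.957,0.1725]]
print(tri(w(245,125),w(261,154,P)),tri(w(245,168),w(260,230,P)),tri(w(364,123),w(480,146,P)),tri(w(354,165),w(457,225,P)))
E
python3 - <<'E'
import cv2
from station import bot
a=cv2.cvtColor(bot.read_camera("scene")["img"],cv2.COLOR_RGB2BGR)[245:325,310:400]
cv2.imwrite("pics/s3.png",cv2.resize(a,None,fx=6,fy=6,interpolation=cv2.INTER_CUBIC))
E
```

```text
[ 0.44022357 -0.3014638   0.00738704] [ 0.48205164 -0.29762054  0.01192823] [ 0.4258993  -0.18445331  0.00409303] [ 0.46837513 -0.18889812  0.01142213]
```

View pics/s3.png

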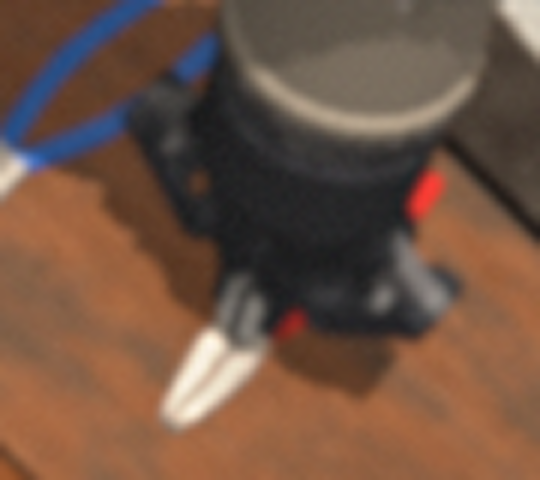

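```bash
python3 - <<'E'
from geo import *
P2=[[-0.0974,0.9524,0.2887,0.4113],[0.9952,0.0934,0.0278,-0.3082],[-0.0005,0.2901,-0.957,0.1725]]
P3=[[-0.0971,0.9528,0.2877,0.4106],[0.9953,0.0929,0.0281,-0.3051],[0,0.2891,-0.9573,0.1698]]
for P,pts,xs in[(P2,[(187,237),(322,237)],[.474,.485]),(P3,[(255,226)],[.473,.4838])]:
  for p in pts:
    o,d=w(*p,P)
    for x in xs:
      print(p,x,(o+d*(x-o[0])/d[0]).round(4))
import cv2
im=cv2.imread("pics/wrist_3.png")[140:290,170:340];cv2.imwrite("pics/w3c.png",cv2.resize(im,None,fx=4,fy=4,interpolation=cv2.INTER_CUBIC))
E
```

```text
(187, 237) 0.474 [ 0.474  -0.3321  0.0452]
(187, 237) 0.485 [ 0.485  -0.3363  0.0229]
(322, 237) 0.474 [ 0.474  -0.2685  0.0321]
(322, 237) 0.485 [ 0.485  -0.2615  0.0075]
(255, 226) 0.473 [ 0.473  -0.2984  0.0236]
(255, 226) 0.4838 [ 0.4838 -0.2973 -0.0017]
```

View pics/w3c.png

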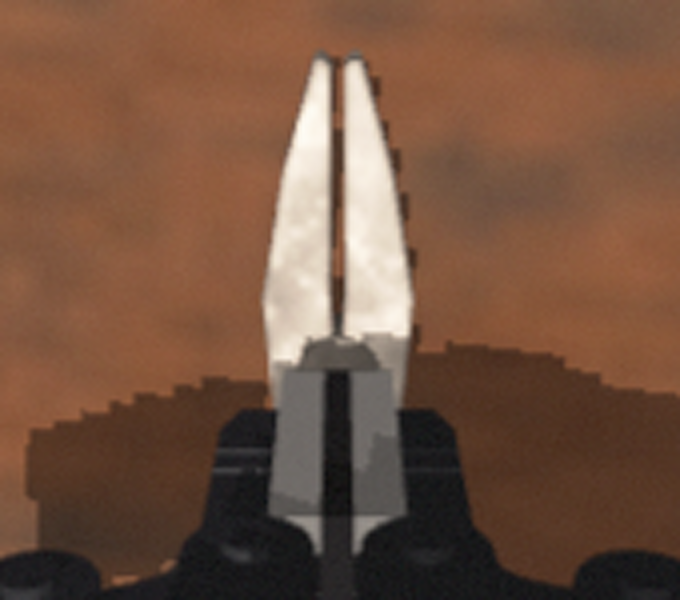

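{"api": "servo_tool", "payload": {"motion": [[[0, 0, 0.001, 0, 0, 0, 0], [0, 0, 0.002, 0, 0, 0, 0], [0, 0, 0.003, 0, 0, 0, 0], [0, 0, 0.003, 0, 0, 0, 0]]]}}

```text
t: 4.98
eef_pos: [0.4837, -0.2979, -0.0023]
tool_rot: [-0.0, -0.049, 0.999, 0.0]
contact_force: [0.2, 0.1, -1.2]
gripper_width: 0.001
grasp_force: 0.0
```

{"api": "servo_tool", "payload": {"motion": [[[0, 0, 0.001, 0, 0, 0, 0], [0, 0, 0.002, 0, 0, 0, 0], [0, 0, 0.003, 0, 0, 0, 0], [0, 0, 0.003, 0, 0, 0, 0]]]}}

```text
t: 5.32
eef_pos: [0.4837, -0.2979, -0.0053]
tool_rot: [-0.0, -0.049, 0.999, 0.0]
contact_force: [0.1, 0.5, 0.1]
gripper_width: 0.0
grasp_force: 0.0
```

{"api": "servo_tool", "payload": {"motion": [[[0, 0, 0.001, 0, 0, 0, 0], [0, 0, 0.002, 0, 0, 0, 0], [0, 0, 0.003, 0, 0, 0, 0], [0, 0, 0.003, 0, 0, 0, 0]]]}}

```text
t: 5.65
eef_pos: [0.4837, -0.298, -0.0083]
tool_rot: [-0.0, -0.049, 0.999, 0.0]
contact_force: [-0.0, 0.4, 0.8]
gripper_width: 0.002
grasp_force: 0.0
```

{"api": "servo_tool", "payload": {"motion": [[[0, 0, 0.001, 0, 0, 0, 0], [0, 0, 0.002, 0, 0, 0, 0], [0, 0, 0.002, 0, 0, 0, 0]]]}}

```text
t: 5.9
eef_pos: [0.4837, -0.298, -0.0103]
tool_rot: [-0.0, -0.049, 0.999, 0.0]
contact_force: [0.5, 0.6, 0.9]
gripper_width: -0.001
grasp_force: 0.0
```

```bash
python3 - <<'E'
import cv2
from station import bot
c=bot.read_camera("wrist")
a=cv2.cvtColor(c["img"],cv2.COLOR_RGB2BGR)[140:290,170:340]
cv2.imwrite("pics/w4.png",cv2.resize(a,None,fx=4,fy=4,interpolation=cv2.INTER_CUBIC))
o=bot.get_obs();print(o["eef_pos"],o["contact_force"],o["torque"],c["pose"].round(4).tolist())
E
```

```text
[ 0.48376264 -0.2979862  -0.01019893] [-0.97061227 -0.79388499  0.53820759] [0.05257003 0.03211587 0.04615281] [[-0.0971, 0.9528, 0.2876, 0.4105], [0.9953, 0.0929, 0.0282, -0.3051], [0.0001, 0.2889, -0.9573, 0.1586], [0.0, 0.0, 0.0, 1.0]]
```

View pics/w4.png

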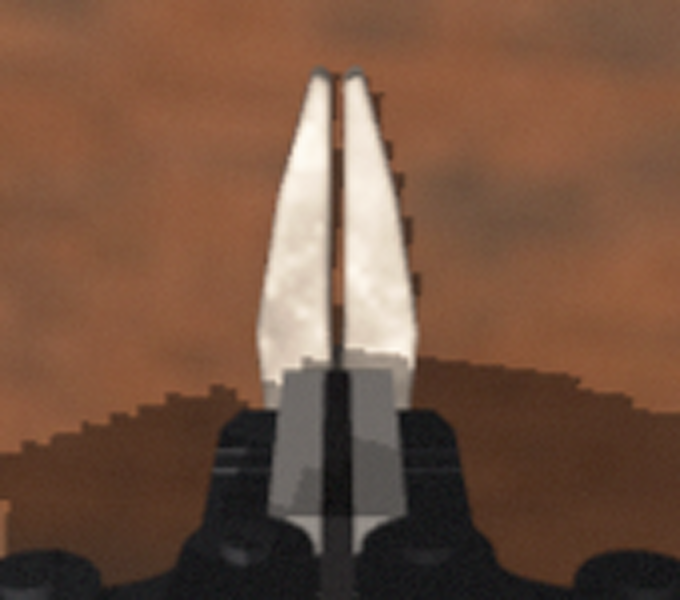

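{"api": "servo_tool", "payload": {"motion": [[[0, 0, 0.001, 0, 0, 0, 0], [0, 0, 0.002, 0, 0, 0, 0], [0, 0, 0.002, 0, 0, 0, 0]]]}}

```text
t: 6.2
eef_pos: [0.4837, -0.298, -0.0123]
tool_rot: [-0.0, -0.049, 0.999, 0.0]
contact_force: [-0.5, -0.2, 0.0]
gripper_width: -0.0
grasp_force: 0.0
```

{"api": "servo_tool", "payload": {"motion": [[[0, 0, 0.001, 0, 0, 0, 0], [0, 0, 0.002, 0, 0, 0, 0], [0, 0, 0.002, 0, 0, 0, 0]]]}}

```text
t: 6.45
eef_pos: [0.4837, -0.298, -0.0143]
tool_rot: [-0.0, -0.049, 0.999, 0.0]
contact_force: [0.6, 1.0, -0.8]
gripper_width: -0.001
grasp_force: 0.0
```

{"api": "servo_tool", "payload": {"motion": [[[0, 0, 0.001, 0, 0, 0, 0], [0, 0, 0.002, 0, 0, 0, 0], [0, 0, 0.003, 0, 0, 0, 0], [0, 0, 0.003, 0, 0, 0, 0]]]}}

```text
t: 6.78
eef_pos: [0.4839, -0.2981, -0.0167]
tool_rot: [0.0, -0.049, 0.999, 0.0]
contact_force: [-0.6, -0.2, 4.3]
gripper_width: 0.002
grasp_force: 2.1
```

{"api": "servo_tool", "payload": {"motion": [[[0, 0, -0.02, 0, 0, 0, 0], [0, 0, -0.02, 0, 0, 0, 0.6], [0, 0, -0.02, 0, 0, 0, 0.6], [0, 0, -0.02, 0, 0, 0, 0.6], [0, 0, -0.02, 0, 0, 0, 0.6], [0, 0, -0.02, 0, 0, 0, 0.6], [0, 0, -0.01, 0, 0, 0, 0.6], [0, 0, 0, 0, 0, 0, 0.6], [0, 0, 0.005, 0, 0, 0, 0.6], [0, 0, 0.009, 0, 0, 0, 0.6], [0, 0, 0.009, 0, 0, 0, 0.6]]]}}

```text
t: 7.7
eef_pos: [0.4829, -0.2976, -0.0275]
tool_rot: [-0.001, -0.049, 0.999, 0.001]
contact_force: [0.7, 0.8, -0.1]
gripper_width: 0.597
grasp_force: 0.0
```

{"api": "servo_tool", "payload": {"motion": [[[0, 0, -0.001, 0, 0, 0, 0.4], [0, 0, -0.001, 0, 0, 0, 0.2], [0, 0, -0.001, 0, 0, 0, 0.1], [0, 0, -0.001, 0, 0, 0, 0.0], [0, 0, -0.001, 0, 0, 0, 0.0], [0, 0, -0.001, 0, 0, 0, 0.0], [0, 0, -0.001, 0, 0, 0, 0.0], [0, 0, -0.001, 0, 0, 0, 0.0], [0, 0, -0.001, 0, 0, 0, 0.0]]], "grip_force": 60}}

```text
t: 8.45
eef_pos: [0.4841, -0.2982, -0.0246]
tool_rot: [0.0, -0.049, 0.999, -0.0]
contact_force: [-1.2, 0.3, 5.3]
gripper_width: 0.203
grasp_force: 58.1
```

```bash
python3 go.py 95.6 .4835,-.298,.09;python3 go.py 91.6 .48,-.05,.09 .478,.433,.09
```

```text
t 8.45 p [ 0.4841 -0.2982 -0.0246] f [-1.2  0.3  5.3] w 0.20286721190133794 q [ 0.24  0.64  0.26  1.98 -0.29  0.56  2.37]
.4835,-.298,.09 [ 0.0005  0.0003 -0.1146] [-0.    0.01 -0.  ]
t 8.45 p [ 0.4841 -0.2982 -0.0246] f [-1.2  0.3  5.3] w 0.20286721190133794 q [ 0.24  0.64  0.26  1.98 -0.29  0.56  2.37]
.48,-.05,.09 [-0.0201  0.2474 -0.1147] [-0.    0.01  0.8 ]
.478,.433,.09 [-0.065   0.7283 -0.1148] [-0.    0.01  0.8 ]
```

{"api": "servo_tool", "payload": {"motion": [[[0, 0, -0.01, 0, 0, 0, 0], [0, 0, -0.03, 0, 0, 0, 0], [0, 0, -0.06, 0, 0, 0, 0], [0, 0, -0.09, 0, 0, 0, 0], [0, 0, -0.115, 0, 0, 0, 0], [0, 0.02, -0.115, 0, 0, 0.2, 0], [-0.005, 0.05, -0.115, 0, 0, 0.4, 0], [-0.01, 0.08, -0.115, 0, 0, 0.6, 0], [-0.012, 0.115, -0.115, 0, 0, 0.8, 0], [-0.015, 0.15, -0.115, 0, 0, 0.8, 0], [-0.018, 0.185, -0.115, 0, 0, 0.8, 0], [-0.02, 0.22, -0.115, 0, 0, 0.8, 0], [-0.023, 0.255, -0.115, 0, 0, 0.8, 0], [-0.026, 0.29, -0.115, 0, 0, 0.8, 0], [-0.029, 0.325, -0.115, 0, 0, 0.8, 0], [-0.032, 0.36, -0.115, 0, 0, 0.8, 0], [-0.035, 0.395, -0.115, 0, 0, 0.8, 0], [-0.038, 0.43, -0.115, 0, 0, 0.8, 0], [-0.041, 0.46, -0.115, 0, 0, 0.8, 0], [-0.044, 0.48, -0.115, 0, 0, 0.8, 0]]]}}

```text
t: 10.12
eef_pos: [0.4802, 0.1878, 0.0903]
tool_rot: [0.0, -0.016, 1.0, 0.001]
contact_force: [0.2, 0.3, -1.3]
gripper_width: 0.205
grasp_force: 58.1
```

```bash
python3 go.py 91.6 .477,.435,.09 .477,.435,.01 .477,.435,-.0195
```

```text
t 10.1167 p [0.4802 0.1878 0.0903] f [ 0.2  0.3 -1.3] w 0.20463987428229582 q [-0.71  0.37  0.26  2.05 -0.14  0.73  1.25]
.477,.435,.09 [-0.0046  0.2471  0.0007] [0.01 0.   0.04]
.477,.435,.01 [-0.0046  0.247   0.0807] [0.01 0.   0.04]
.477,.435,-.0195 [-0.0046  0.247   0.1102] [0.01 0.   0.04]
```

{"api": "servo_tool", "payload": {"motion": [[[-0.005, 0.03, 0, 0, 0, 0, 0], [-0.005, 0.065, 0, 0, 0, 0, 0], [-0.005, 0.1, 0, 0, 0, 0, 0], [-0.005, 0.135, 0, 0, 0, 0, 0], [-0.005, 0.165, 0, 0, 0, 0, 0], [-0.005, 0.19, 0, 0, 0, 0, 0], [-0.005, 0.21, 0, 0, 0, 0, 0], [-0.005, 0.225, 0, 0, 0, 0, 0], [-0.005, 0.235, 0, 0, 0, 0, 0], [-0.005, 0.235, 0.02, 0, 0, 0, 0], [-0.005, 0.235, 0.04, 0, 0, 0, 0], [-0.005, 0.235, 0.05, 0, 0, 0, 0], [-0.005, 0.235, 0.05, 0, 0, 0, 0], [-0.005, 0.235, 0.05, 0, 0, 0, 0], [-0.005, 0.235, 0.05, 0, 0, 0, 0]]]}}

```text
t: 11.37
eef_pos: [0.4803, 0.4189, 0.041]
tool_rot: [0.001, -0.013, 1.0, 0.0]
contact_force: [1.1, -0.4, -0.3]
gripper_width: 0.203
grasp_force: 58.1
```

```bash
python3 look.py 5 wrist; python3 go.py 91.6  .477,.435,.01 .477,.435,-.0195
```

```text
wrist [[312.5, 0.0, 253.9], [0.0, 312.5, 190.8], [0.0, 0.0, 1.0]] [[-0.0266, 0.9566, 0.2901, 0.4066], [0.9996, 0.0252, 0.0084, 0.4169], [0.0007, 0.2902, -0.957, 0.2098], [0.0, 0.0, 0.0, 1.0]]
11.4167 [0.48043461 0.41919298 0.04122523] [ 7.12007989e-04 -1.34497923e-02  9.99909100e-01  6.22424276e-04] 0.2096181108827855 0.0187
t 11.4167 p [0.4804 0.4192 0.0412] f [ 0.2  0.2 -1. ] w 0.2096181108827855 q [-0.97  0.61  0.21  1.79 -0.18  0.76  0.93]
.477,.435,.01 [0.0031 0.0159 0.0312] [ 0.01  0.02 -0.01]
.477,.435,-.0195 [0.0031 0.0158 0.0607] [ 0.01  0.02 -0.01]
```

View pics/wrist_5.png

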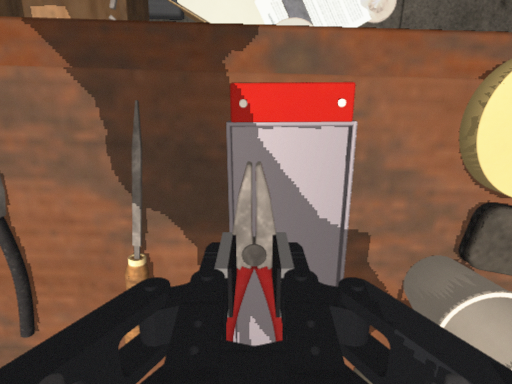

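```bash
python3 - <<'E'
from geo import *
P=[[-0.0266,0.9566,0.2901,0.4066],[0.9996,0.0252,0.0084,0.4169],[0.0007,0.2902,-0.957,0.2098]]
for p,z in [((228,123),.012),((356,123),.012),((243,103),.012),((342,103),.012),((339,285),.012),((255,163),.06),((255,163),.07)]: print(p,plane(w(*p,P),z).round(4))
E
```

```text
(228, 123) [0.423  0.4014 0.012 ]
(356, 123) [0.4209 0.4808 0.012 ]
(243, 103) [0.4108 0.4105 0.012 ]
(342, 103) [0.4092 0.4708 0.012 ]
(339, 285) [0.5366 0.4825 0.012 ]
(255, 163) [0.4378 0.4184 0.06  ]
(255, 163) [0.4357 0.4183 0.07  ]
```

{"api": "servo_tool", "payload": {"motion": [[[0, 0.01, 0.0, 0, 0, 0, 0], [0, 0.022, 0.0, 0, 0, 0, 0], [0, 0.022, 0.01, 0, 0, 0, 0], [0, 0.022, 0.02, 0, 0, 0, 0], [0, 0.022, 0.03, 0, 0, 0, 0], [0, 0.022, 0.04, 0, 0, 0, 0], [0, 0.022, 0.05, 0, 0, 0, 0], [0, 0.022, 0.055, 0, 0, 0, 0], [0, 0.022, 0.058, 0, 0, 0, 0], [0, 0.022, 0.06, 0, 0, 0, 0], [0, 0.022, 0.06, 0, 0, 0, 0]]]}}

```text
t: 12.33
eef_pos: [0.4789, 0.4408, -0.0203]
tool_rot: [-0.0, -0.014, 1.0, -0.0]
contact_force: [1.1, 0.2, -1.5]
gripper_width: 0.207
grasp_force: 58.1
```

{"api": "servo_tool", "payload": {"motion": [[[0, 0, 0.0005, 0, 0, 0, 0], [0, 0, 0.001, 0, 0, 0, 0], [0, 0, 0.001, 0, 0, 0, 0]]]}}

```text
t: 12.58
eef_pos: [0.4791, 0.4413, -0.0206]
tool_rot: [0.0, -0.014, 1.0, 0.0]
contact_force: [0.0, 0.4, -0.5]
gripper_width: 0.204
grasp_force: 58.1
```

{"api": "servo_tool", "payload": {"motion": [[[0, 0, 0.0005, 0, 0, 0, 0], [0, 0, 0.001, 0, 0, 0, 0], [0, 0, 0.001, 0, 0, 0, 0]]]}}

```text
t: 12.83
eef_pos: [0.479, 0.4413, -0.0215]
tool_rot: [0.0, -0.014, 1.0, 0.0]
contact_force: [-0.8, -1.0, 2.5]
gripper_width: 0.204
grasp_force: 58.4
```

Just touching. Open a little and rise.

{"api": "servo_tool", "payload": {"motion": [[[0, 0, 0, 0, 0, 0, 0.25], [0, 0, 0, 0, 0, 0, 0.3], [0, 0, 0, 0, 0, 0, 0.35], [0, 0, 0, 0, 0, 0, 0.4], [0, 0, 0, 0, 0, 0, 0.4], [0, 0, 0, 0, 0, 0, 0.4], [0, 0, -0.02, 0, 0, 0, 0.4], [0, 0, -0.05, 0, 0, 0, 0.4], [0, 0, -0.09, 0, 0, 0, 0.4], [0, 0, -0.11, 0, 0, 0, 0.6], [0, 0, -0.11, 0, 0, 0, 0.6], [0, 0, -0.11, 0, 0, 0, 0.6]]]}}

```text
t: 13.83
eef_pos: [0.4796, 0.4417, 0.0895]
tool_rot: [0.001, -0.014, 1.0, 0.001]
contact_force: [-0.1, -0.7, -0.7]
gripper_width: 0.602
grasp_force: 0.0
```

```bash
python3 look.py 6 wrist; python3 go.py 87.8 .468,.1,.09 .468,-.187,.09 .468,-.187,.015
python3 - <<'E'
import cv2,numpy as np
h=cv2.cvtColor(cv2.imread("pics/wrist_6.png"),cv2.COLOR_BGR2HSV)
m=((h[...,0]<8)|(h[...,0]>172))&(h[...,1]>170)&(h[...,2]>70)
n,l,s,c=cv2.connectedComponentsWithStats(m.astype(np.uint8))
print([ (s[i].tolist(),c[i].round().tolist()) for i in range(1,n) if s[i,4]>100])
E
```

```text
wrist [[312.5, 0.0, 253.9], [0.0, 312.5, 190.8], [0.0, 0.0, 1.0]] [[-0.0274, 0.9563, 0.2909, 0.4057], [0.9996, 0.0256, 0.0102, 0.4394], [0.0023, 0.2911, -0.9567, 0.2582], [0.0, 0.0, 0.0, 1.0]]
13.8833 [0.47862515 0.44093198 0.08786257] [-6.50882157e-05 -1.38258292e-02  9.99904412e-01  9.73665101e-05] 0.5952832181853361 0.0187
t 13.8833 p [0.4786 0.4409 0.0879] f [-0.7  0.4 -0.7] w 0.5952832181853361 q [-1.01  0.57  0.23  1.73 -0.16  0.87  0.89]
.468,.1,.09 [ 0.02   -0.3405 -0.0022] [ 0.   -0.    0.76]
.468,-.187,.09 [ 0.028  -0.6274 -0.0023] [ 0.   -0.    0.76]
.468,-.187,.015 [ 0.028  -0.6274  0.0727] [ 0.   -0.    0.76]
[([204, 84, 101, 33, 3023], [254.0, 100.0]), ([230, 197, 47, 101, 1849], [253.0, 246.0])]
```

{"api": "servo_tool", "payload": {"motion": [[[0.001, -0.02, 0, 0, 0, 0.2, 0.6], [0.003, -0.055, 0, 0, 0, 0.5, 0.6], [0.005, -0.095, 0, 0, 0, 0.76, 0.6], [0.006, -0.135, 0, 0, 0, 0.76, 0.6], [0.008, -0.175, 0, 0, 0, 0.76, 0.6], [0.01, -0.215, 0, 0, 0, 0.76, 0.6], [0.012, -0.255, 0, 0, 0, 0.76, 0.6], [0.014, -0.295, 0, 0, 0, 0.76, 0.6], [0.016, -0.335, 0, 0, 0, 0.76, 0.6], [0.018, -0.375, 0, 0, 0, 0.76, 0.6], [0.02, -0.415, 0, 0, 0, 0.76, 0.6], [0.022, -0.455, 0, 0, 0, 0.76, 0.6], [0.024, -0.495, 0, 0, 0, 0.76, 0.6], [0.025, -0.535, 0, 0, 0, 0.76, 0.6], [0.026, -0.57, 0, 0, 0, 0.76, 0.6], [0.026, -0.6, 0, 0, 0, 0.76, 0.6], [0.026, -0.62, 0, 0, 0, 0.76, 0.6], [0.026, -0.627, 0, 0, 0, 0.76, 0.6], [0.026, -0.627, 0, 0, 0, 0.76, 0.6], [0.026, -0.627, 0, 0, 0, 0.76, 0.6]]]}}

```text
t: 15.55
eef_pos: [0.4695, -0.1853, 0.087]
tool_rot: [-0.001, 0.019, 1.0, 0.0]
contact_force: [-0.5, 0.9, -0.3]
gripper_width: 0.597
grasp_force: 0.0
```

```bash
python3 go.py 87.8 .470,-.187,-.025
```

```text
t 15.55 p [ 0.4695 -0.1853  0.087 ] f [-0.5  0.9 -0.3] w 0.597149756177162 q [-0.06  0.37  0.38  2.08 -0.21  0.72  1.99]
.470,-.187,-.025 [-0.0008 -0.0017  0.112 ] [ 0.01 -0.02 -0.  ]
```

{"api": "servo_tool", "payload": {"motion": [[[0, 0, 0.03, 0, 0, 0, 0.6], [0, 0, 0.06, 0, 0, 0, 0.6], [0, 0, 0.08, 0, 0, 0, 0.6], [0, 0, 0.095, 0, 0, 0, 0.6], [0, 0, 0.105, 0, 0, 0, 0.6], [0, 0, 0.111, 0, 0, 0, 0.6], [0, 0, 0.111, 0, 0, 0, 0.6], [0, 0, 0.111, 0, 0, 0, 0.6], [0, 0, 0.111, 0, 0, 0, 0.3], [0, 0, 0.111, 0, 0, 0, 0.1], [0, 0, 0.111, 0, 0, 0, 0], [0, 0, 0.111, 0, 0, 0, 0], [0, 0, 0.111, 0, 0, 0, 0], [0, 0, 0.111, 0, 0, 0, 0], [0, 0, 0.111, 0, 0, 0, 0], [0, 0, 0.111, 0, 0, 0, 0]]]}}

```text
t: 16.88
eef_pos: [0.4708, -0.1866, -0.0221]
tool_rot: [0.001, 0.019, 1.0, -0.0]
contact_force: [-0.9, 0.2, 5.5]
gripper_width: 0.196
grasp_force: 57.3
```

```bash
python3 go.py 91.5 .470,-.187,.09 .467,.128,.09
```

```text
t 16.8833 p [ 0.4708 -0.1866 -0.0221] f [-0.9  0.2  5.5] w 0.19630601581470147 q [ 0.03  0.57  0.28  2.12 -0.32  0.49  2.08]
.470,-.187,.09 [ 0.0006 -0.0004 -0.1121] [-0.    0.02 -0.75]
.467,.128,.09 [ 0.0159  0.3143 -0.1121] [-0.    0.02 -0.75]
```

{"api": "servo_tool", "payload": {"motion": [[[0, 0, -0.01, 0, 0, 0, 0], [0, 0, -0.03, 0, 0, 0, 0], [0, 0, -0.06, 0, 0, 0, 0], [0, 0, -0.09, 0, 0, -0.2, 0], [0.001, 0.015, -0.112, 0, 0, -0.4, 0], [0.003, 0.045, -0.112, 0, 0, -0.6, 0], [0.005, 0.08, -0.112, 0, 0, -0.75, 0], [0.007, 0.12, -0.112, 0, 0, -0.75, 0], [0.009, 0.16, -0.112, 0, 0, -0.75, 0], [0.011, 0.2, -0.112, 0, 0, -0.75, 0], [0.013, 0.235, -0.112, 0, 0, -0.75, 0], [0.014, 0.265, -0.112, 0, 0, -0.75, 0], [0.015, 0.29, -0.112, 0, 0, -0.75, 0], [0.015, 0.308, -0.112, 0, 0, -0.75, 0], [0.015, 0.313, -0.112, 0, 0, -0.75, 0], [0.015, 0.313, -0.1, 0, 0, -0.75, 0], [0.015, 0.313, -0.08, 0, 0, -0.75, 0], [0.015, 0.313, -0.065, 0, 0, -0.75, 0], [0.015, 0.313, -0.065, 0, 0, -0.75, 0], [0.015, 0.313, -0.065, 0, 0, -0.75, 0]]]}}

```text
t: 18.55
eef_pos: [0.4669, 0.1256, 0.042]
tool_rot: [-0.001, -0.013, 1.0, -0.001]
contact_force: [-0.7, -0.8, -0.5]
gripper_width: 0.197
grasp_force: 57.5
```

```bash
python3 look.py 7 wrist; cat > blob.py <<'E'
import cv2,sys,numpy as np
f,lo,hi,sm,vm=sys.argv[1],*map(int,sys.argv[2:6])
h=cv2.cvtColor(cv2.imread(f),cv2.COLOR_BGR2HSV)
m=(h[...,0]>=lo)&(h[...,0]<=hi)&(h[...,1]>sm)&(h[...,2]>vm)
n,l,s,c=cv2.connectedComponentsWithStats(m.astype(np.uint8))
for i in range(1,n):
    if s[i,4]>150: print(s[i].tolist(),c[i].round(1).tolist(),cv2.boxPoints(cv2.minAreaRect(np.argwhere(l==i)[:,::-1].astype(np.float32))).round(1).tolist())
E
python3 blob.py pics/wrist_7.png 100 125 140 50; python3 go.py 91.7 .468,.127,-.018
```

```text
wrist [[312.5, 0.0, 253.9], [0.0, 312.5, 190.8], [0.0, 0.0, 1.0]] [[-0.0252, 0.9574, 0.2878, 0.3935], [0.9997, 0.0244, 0.0062, 0.124], [-0.0011, 0.2878, -0.9577, 0.211], [0.0, 0.0, 0.0, 1.0]]
18.6 [0.46759797 0.12603307 0.04261289] [ 1.05275692e-04 -1.27212789e-02  9.99919068e-01 -1.28048084e-04] 0.1967302193441849 0.0187
[59, 0, 61, 20, 527] [96.8, 10.1] [[58.5, 2.0999999046325684], [119.0, -0.8999999761581421], [119.9000015258789, 17.399999618530273], [59.400001525878906, 20.399999618530273]]
[193, 83, 124, 40, 4494] [254.7, 102.4] [[192.89999389648438, 84.19999694824219], [316.0, 82.5999984741211], [316.5, 120.80000305175781], [193.39999389648438, 122.4000015258789]]
[112, 194, 24, 89, 423] [125.8, 236.6] [[110.30000305175781, 280.0], [128.39999389648438, 192.60000610351562], [138.10000610351562, 194.60000610351562], [120.0, 282.0]]
[227, 263, 55, 79, 1170] [255.1, 294.5] [[227.0, 341.0], [227.0, 263.0], [281.0, 263.0], [281.0, 341.0]]
t 18.6 p [0.4676 0.126  0.0426] f [ 0.4 -0.6 -0.5] w 0.1967302193441849 q [-0.61  0.41  0.26  2.15 -0.19  0.6   1.38]
.468,.127,-.018 [-0.0004  0.001   0.0606] [-0.    0.   -0.05]
```

{"api": "servo_tool", "payload": {"motion": [[[0, 0, 0.015, 0, 0, 0, 0], [0, 0, 0.03, 0, 0, 0, 0], [0, 0, 0.045, 0, 0, 0, 0], [0, 0, 0.053, 0, 0, 0, 0], [0, 0, 0.057, 0, 0, 0, 0], [0, 0, 0.06, 0, 0, 0, 0], [0, 0, 0.061, 0, 0, 0, 0], [0, 0, 0.061, 0, 0, 0, 0]]]}}

```text
t: 19.27
eef_pos: [0.4678, 0.1269, -0.0186]
tool_rot: [0.0, -0.013, 1.0, 0.0]
contact_force: [0.3, 0.0, -1.4]
gripper_width: 0.198
grasp_force: 57.6
```

{"api": "servo_tool", "payload": {"motion": [[[0, 0, 0.0005, 0, 0, 0, 0], [0, 0, 0.001, 0, 0, 0, 0], [0, 0, 0.001, 0, 0, 0, 0]]]}}

```text
t: 19.52
eef_pos: [0.4678, 0.127, -0.0191]
tool_rot: [0.0, -0.013, 1.0, 0.0]
contact_force: [-2.1, -0.5, 7.2]
gripper_width: 0.198
grasp_force: 58.8
```

{"api": "servo_tool", "payload": {"motion": [[[0, 0, -0.0005, 0, 0, 0, 0.25], [0, 0, -0.0005, 0, 0, 0, 0.3], [0, 0, -0.0005, 0, 0, 0, 0.35], [0, 0, -0.0005, 0, 0, 0, 0.4], [0, 0, -0.0005, 0, 0, 0, 0.4], [0, 0, -0.0005, 0, 0, 0, 0.4], [0, 0, -0.02, 0, 0, 0, 0.4], [0, 0, -0.05, 0, 0, 0, 0.4], [0, 0, -0.09, 0, 0, 0.3, 0.4], [-0.003, 0.02, -0.11, 0, 0, 0.7, 0.6], [-0.008, 0.05, -0.11, 0, 0, 1.1, 0.6], [-0.012, 0.08, -0.11, 0, 0, 1.15, 0.6], [-0.014, 0.1, -0.11, 0, 0, 1.15, 0.6], [-0.014, 0.105, -0.11, 0, 0, 1.15, 0.6], [-0.014, 0.105, -0.11, 0, 0, 1.15, 0.6], [-0.014, 0.105, -0.11, 0, 0, 1.15, 0.6]]]}}

```text
t: 20.85
eef_pos: [0.4781, 0.231, 0.0896]
tool_rot: [-0.0, 0.037, 0.999, -0.001]
contact_force: [0.3, -0.1, -0.4]
gripper_width: 0.597
grasp_force: 0.0
```

```bash
python3 look.py 8 wrist; python3 - <<'E'
import cv2,numpy as np
im=cv2.imread("pics/wrist_8.png");h=cv2.cvtColor(im,cv2.COLOR_BGR2HSV)
m=(h[...,1]<60)&(h[...,2]>110)
n,l,s,c=cv2.connectedComponentsWithStats(m.astype(np.uint8))
for i in range(1,n):
    if s[i,4]>60: print(s[i].tolist(),c[i].round(1).tolist())
E
python3 go.py 85.8 .483,.232,-.024
```

```text
wrist [[312.5, 0.0, 253.9], [0.0, 312.5, 190.8], [0.0, 0.0, 1.0]] [[0.074, 0.9549, 0.2876, 0.4049], [0.9973, -0.0705, -0.0225, 0.2367], [-0.0012, 0.2885, -0.9575, 0.2585], [0.0, 0.0, 0.0, 1.0]]
20.9 [0.47823902 0.23034837 0.08962641] [-3.87916807e-04  3.75871262e-02  9.99293068e-01 -6.50122908e-04] 0.6013362920245964 0.0187
[0, 0, 45, 21, 685] [21.7, 8.7]
[122, 0, 22, 32, 456] [132.3, 17.1]
[279, 0, 157, 39, 4382] [342.9, 15.3]
[376, 95, 17, 132, 787] [384.2, 165.2]
[452, 101, 60, 205, 7408] [483.0, 204.7]
[58, 107, 133, 186, 11025] [125.6, 175.4]
[499, 128, 13, 55, 471] [506.3, 159.9]
[245, 144, 11, 61, 455] [250.7, 175.5]
[258, 144, 12, 61, 455] [262.8, 176.4]
[0, 170, 32, 14, 343] [15.1, 175.8]
[129, 198, 31, 85, 1514] [141.5, 245.3]
[0, 223, 21, 17, 181] [7.0, 229.2]
[0, 243, 18, 39, 333] [8.8, 260.1]
[169, 273, 12, 10, 69] [176.6, 276.7]
[327, 273, 13, 10, 72] [331.2, 276.8]
[3, 293, 30, 10, 72] [17.1, 297.3]
[102, 351, 41, 33, 915] [125.6, 370.4]
t 20.9 p [0.4782 0.2303 0.0896] f [-0.4 -0.1  0.3] w 0.6013362920245964 q [-0.81  0.4   0.3   2.02 -0.17  0.75  1.09]
.483,.232,-.024 [-0.0047  0.0022  0.1136] [-0.02 -0.01 -0.02]
```

View pics/wrist_8.png

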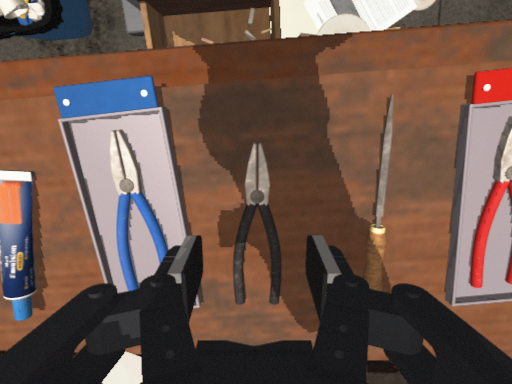

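```bash
python3 - <<'E'
from geo import *
P=[[0.074,0.9549,0.2876,0.4049],[0.9973,-0.0705,-0.0225,0.2367],[-0.0012,0.2885,-0.9575,0.2585]]
for p in [(257,144),(257,195),(240,302),(276,300)]: print(p,plane(w(*p,P),.008).round(4))
E
```

```text
(257, 144) [0.4413 0.2362 0.008 ]
(257, 195) [0.484  0.2331 0.008 ]
(240, 302) [0.5878 0.2098 0.008 ]
(276, 300) [0.5881 0.2435 0.008 ]
```

{"api": "servo_tool", "payload": {"motion": [[[-0.006, 0.003, 0.03, 0, 0, 0, 0.6], [-0.006, 0.003, 0.06, 0, 0, 0, 0.6], [-0.006, 0.003, 0.08, 0, 0, 0, 0.6], [-0.006, 0.003, 0.095, 0, 0, 0, 0.6], [-0.006, 0.003, 0.107, 0, 0, 0, 0.6], [-0.006, 0.003, 0.113, 0, 0, 0, 0.6], [-0.006, 0.003, 0.113, 0, 0, 0, 0.6], [-0.006, 0.003, 0.113, 0, 0, 0, 0.6], [-0.006, 0.003, 0.113, 0, 0, 0, 0.3], [-0.006, 0.003, 0.113, 0, 0, 0, 0.1], [-0.006, 0.003, 0.113, 0, 0, 0, 0], [-0.006, 0.003, 0.113, 0, 0, 0, 0], [-0.006, 0.003, 0.113, 0, 0, 0, 0], [-0.006, 0.003, 0.113, 0, 0, 0, 0], [-0.006, 0.003, 0.113, 0, 0, 0, 0], [-0.006, 0.003, 0.113, 0, 0, 0, 0]]]}}

```text
t: 22.23
eef_pos: [0.4853, 0.2349, -0.022]
tool_rot: [0.001, 0.037, 0.999, 0.0]
contact_force: [-1.3, -0.4, 5.4]
gripper_width: 0.198
grasp_force: 58.0
```

```bash
python3 go.py 87 .474,-.083,.09 
```

```text
t 22.2333 p [ 0.4853  0.2349 -0.022 ] f [-1.3 -0.4  5.4] w 0.1978259268784684 q [-0.74  0.59  0.23  2.05 -0.25  0.53  1.16]
.474,-.083,.09 [-0.0123 -0.3178 -0.1123] [ 0.01  0.01 -0.25]
```

{"api": "servo_tool", "payload": {"motion": [[[0, 0, -0.01, 0, 0, 0, 0], [0, 0, -0.03, 0, 0, 0, 0], [0, 0, -0.06, 0, 0, 0, 0], [0, 0, -0.09, 0, 0, -0.2, 0], [0, -0.015, -0.112, 0, 0, -0.33, 0], [-0.002, -0.045, -0.112, 0, 0, -0.33, 0], [-0.004, -0.08, -0.112, 0, 0, -0.33, 0], [-0.006, -0.12, -0.112, 0, 0, -0.33, 0], [-0.008, -0.16, -0.112, 0, 0, -0.33, 0], [-0.01, -0.2, -0.112, 0, 0, -0.33, 0], [-0.011, -0.235, -0.112, 0, 0, -0.33, 0], [-0.012, -0.265, -0.112, 0, 0, -0.33, 0], [-0.012, -0.29, -0.112, 0, 0, -0.33, 0], [-0.012, -0.31, -0.112, 0, 0, -0.33, 0], [-0.012, -0.318, -0.112, 0, 0, -0.33, 0], [-0.012, -0.318, -0.1, 0, 0, -0.33, 0], [-0.012, -0.318, -0.08, 0, 0, -0.33, 0], [-0.012, -0.318, -0.065, 0, 0, -0.33, 0], [-0.012, -0.318, -0.065, 0, 0, -0.33, 0], [-0.012, -0.318, -0.065, 0, 0, -0.33, 0]]]}}

```text
t: 23.9
eef_pos: [0.4728, -0.0825, 0.0419]
tool_rot: [-0.001, 0.022, 1.0, 0.0]
contact_force: [0.4, -0.5, -0.8]
gripper_width: 0.196
grasp_force: 58.6
```

```bash
python3 look.py 9 wrist; python3 blob.py pics/wrist_9.png 0 179 -1 170 ; python3 - <<'E'
import cv2
h=cv2.imread("pics/wrist_9.png",0)
for r in (102,135,150): print(r,h[r,170:340:3].tolist())
print(h[70:140,254].tolist())
E
python3 go.py 87.5 .474,-.0827,-.018
```

```text
wrist [[312.5, 0.0, 253.9], [0.0, 312.5, 190.8], [0.0, 0.0, 1.0]] [[0.0441, 0.9568, 0.2874, 0.3996], [0.999, -0.0423, -0.0124, -0.0792], [0.0002, 0.2877, -0.9577, 0.2109], [0.0, 0.0, 0.0, 1.0]]
23.95 [ 0.47359917 -0.08275281  0.04253267] [8.65753334e-05 2.20542848e-02 9.99756764e-01 1.13799529e-04] 0.19961086606657558 0.0187
[29, 0, 13, 47, 157] [35.1, 22.9] [[28.5, 0.10000000149011612], [31.700000762939453, -0.6000000238418579], [41.79999923706055, 45.79999923706055], [38.70000076293945, 46.5]]
[324, 0, 67, 31, 1255] [365.2, 11.3] [[324.0, 0.0], [390.0, 0.0], [390.0, 30.0], [324.0, 30.0]]
[441, 11, 22, 17, 266] [452.5, 17.5] [[441.0, 27.0], [441.0, 11.0], [462.0, 11.0], [462.0, 27.0]]
[191, 123, 130, 110, 761] [250.3, 151.9] [[191.0, 123.0], [320.0, 123.0], [320.0, 232.0], [191.0, 232.0]]
[200, 128, 114, 116, 9688] [253.7, 175.3] [[200.0, 128.0], [313.0, 128.0], [313.0, 243.0], [200.0, 243.0]]
[384, 165, 54, 14, 510] [410.8, 171.5] [[384.0, 174.0], [384.8999938964844, 164.10000610351562], [437.20001220703125, 168.6999969482422], [436.29998779296875, 178.60000610351562]]
[249, 283, 1
[... 780 characters left out ...]
198, 195, 195, 196, 194, 196, 194, 192, 192, 192, 190, 190, 191, 189, 189, 189, 188, 188, 187, 186, 186, 186, 185, 186, 185, 185, 185, 184, 183, 184, 183, 181, 181, 182, 180, 69, 185, 120, 103, 103, 99, 101, 99, 98]
[90, 93, 89, 93, 90, 93, 92, 93, 92, 92, 89, 90, 89, 60, 38, 49, 53, 56, 56, 57, 58, 54, 56, 57, 57, 55, 58, 57, 55, 57, 57, 55, 55, 56, 55, 55, 54, 52, 51, 56, 53, 54, 54, 54, 53, 52, 51, 53, 52, 53, 53, 51, 76, 163, 185, 170, 135, 111, 161, 187, 192, 191, 193, 192, 190, 190, 190, 190, 190, 190]
t 23.95 p [ 0.4736 -0.0828  0.0425] f [ 0.1 -0.4 -0.9] w 0.19961086606657558 q [-0.23  0.42  0.34  2.16 -0.24  0.6   1.8 ]
.474,-.0827,-.018 [-0.0004  0.0001  0.0605] [ 0.    0.   -0.01]
```

{"api": "servo_tool", "payload": {"motion": [[[0, 0, 0.015, 0, 0, 0, 0], [0, 0, 0.03, 0, 0, 0, 0], [0, 0, 0.045, 0, 0, 0, 0], [0, 0, 0.053, 0, 0, 0, 0], [0, 0, 0.057, 0, 0, 0, 0], [0, 0, 0.06, 0, 0, 0, 0], [0, 0, 0.061, 0, 0, 0, 0], [0, 0, 0.061, 0, 0, 0, 0]]]}}

```text
t: 24.62
eef_pos: [0.4738, -0.0833, -0.0186]
tool_rot: [0.0, 0.022, 1.0, 0.0]
contact_force: [1.3, 0.9, -0.6]
gripper_width: 0.192
grasp_force: 58.7
```

{"api": "servo_tool", "payload": {"motion": [[[0, 0, 0.0005, 0, 0, 0, 0], [0, 0, 0.001, 0, 0, 0, 0], [0, 0, 0.001, 0, 0, 0, 0]]]}}

```text
t: 24.87
eef_pos: [0.4738, -0.0833, -0.019]
tool_rot: [0.001, 0.023, 1.0, 0.0]
contact_force: [-1.7, 0.9, 8.1]
gripper_width: 0.196
grasp_force: 59.9
```

{"api": "servo_tool", "payload": {"motion": [[[0, 0, -0.0005, 0, 0, 0, 0.25], [0, 0, -0.0005, 0, 0, 0, 0.3], [0, 0, -0.0005, 0, 0, 0, 0.35], [0, 0, -0.0005, 0, 0, 0, 0.4], [0, 0, -0.0005, 0, 0, 0, 0.4], [0, 0, -0.0005, 0, 0, 0, 0.4], [0, 0, -0.02, 0, 0, 0, 0.4], [0, 0, -0.05, 0, 0, 0, 0.4], [0, 0, -0.09, 0, 0, 0, 0.4], [0, 0, -0.13, 0, 0, 0, 0.4], [0, 0, -0.17, 0, 0, 0, 0.4], [0, 0, -0.2, 0, 0, 0, 0.4], [0, 0, -0.22, 0, 0, 0, 0.4], [0, 0, -0.22, 0, 0, 0, 0.4], [0, 0, -0.22, 0, 0, 0, 0.4]]]}}

```text
t: 26.12
eef_pos: [0.4739, -0.0832, 0.2008]
tool_rot: [0.001, 0.022, 1.0, 0.0]
contact_force: [0.0, 0.8, -0.1]
gripper_width: 0.4
grasp_force: 0.0
```

```bash
python3 look.py 10 wrist
```

```text
wrist [[312.5, 0.0, 253.9], [0.0, 312.5, 190.8], [0.0, 0.0, 1.0]] [[0.0448, 0.9556, 0.2913, 0.3999], [0.999, -0.043, -0.0124, -0.0799], [0.0007, 0.2916, -0.9565, 0.3695], [0.0, 0.0, 0.0, 1.0]]
26.1667 [ 0.47294134 -0.08310727  0.1995978 ] [-7.51075082e-05  2.23106924e-02  9.99751068e-01  1.69096562e-04] 0.400821163960976 0.0187
```

View pics/wrist_10.png

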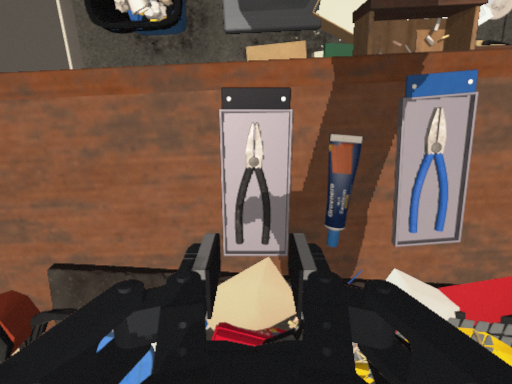

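The black pliers (tip at 255,123, grips to 252,243) lie inside the black-tab tray. The blue pliers are inside theirs, and the glue tube at (343,190) hasn't moved. The red pliers were seen in place earlier.

```bash
python3 -c "
from station import bot
print(bot.hand_in())"
```

```text
the job is handed in; nothing more can be done
None
```

All three pairs of pliers are lying flat in the trays that match their grips, the file and glue tube were left alone, and I handed the job in at about 26 s of the 96 s allowed; no verdict came back.

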